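# Put the label printer back in service after a roll change

## Task

A fresh roll has just been put into the price-label printer and its cover was left ajar. Put the printer back in service in the proper order: press the cover down at the front until it latches shut, only then switch the power rocker on, and last push the round blue feed key right in and let it come up again. Use the fingertips only: do not lift the cover or the printer, do not shove the printer about, and leave the candle, ribbon, marker and tags beside it where they are.

Things in the scene. Friction and masses are not known exactly. Their poses are not given: they have to be found in the camera images.
- printer: Label printer: light grey housing, dark cover; 200 (x) x 150 (y) x 120 mm high when shut, 1.4 to 2 kg, loose on rubber feet, front towards the robot. Origin: centre of its underside; x from its front to its back, y to the left seen from its front, z up. Its front 57 mm is a control deck, 78 mm high in the middle, sloping 10 degrees down to the front: rocker on the left, feed key on the right.
- cover_press (a point): Point on top of the cover at three fine ribs, mid width, near the front, where it is pressed down. 99 mm in front of the hinge line and 30 mm above it when shut; turns with the cover. Shut, it is 120 mm above the table at x = -9 mm, y = 0 of the printer. The flat top round it is 36 mm long (x) and 150 mm wide; in front of that the cover slopes down.
- cover (a joint): Opening of the cover (rad) about its hinge, along y, 90 mm behind and 90 mm above the printer origin. 0 shut, more is more open; starts ajar at 0.3 to 0.5, held by a spring and friction. Near 0.11 it meets a spring latch with a small jolt; about 5 N at the ribs push it past, it clicks in near 0 (end stop -0.02) and stays shut by itself; not latched, it springs open to about 0.25.
- rocker_on_end (a point): On top of the power rocker's ON end (white dash), 15 mm left (printer's +y) of its pivot, 2 mm from the end. Black rocker 22 (x) x 34 (y) mm, centred 72 mm in front of and 34 mm left of the printer's origin, in a frame 30 x 41 mm, 2 mm high. Its halves form a shallow V. Off, this end stands about 10 mm over the deck; pressed home the ON half lies flat, 4 to 5 mm over the deck.
- rocker (a joint): Tilt of the rocker (rad): 0 is off (ON end up), 0.36 is on (ON end pressed down home). With about 4.5 N at the end it snaps over centre (0.18) and stays.
- feed_top (a point): Centre of the top of the round blue feed key, 22 mm across, 9 mm proud of the deck, 72 mm in front of and 34 mm to the right (printer's -y) of the printer's origin; a black collar 29 mm across and 2 mm high surrounds it.
- feed (a joint): Travel of the feed key (m), square to the sloping deck: 0 is up, 0.004 fully in; about 4 N push it home and a spring brings it back.
- release_face (a point): Outer face of the grey cover-release key, 22 x 16 mm, on the printer's right side wall 45 mm above the table. Pushed inwards it unlatches the cover; it is not needed here.
- candle: Cream candle jar with a wooden lid, 81 mm across, 110 mm tall, standing to the right of the printer. Origin: centre of its underside. Stays where it is.
- spool: Spool of red ribbon lying flat, 73 x 66 x 24 mm, to the left of the printer. Origin: underside, near its middle. Stays where it is.
- marker: White and black marker pen, 135 mm long, 17 mm thick, lying to the left of the printer. Origin: underside, mid length. Stays where it is.
- tags: Block of cream gift tags, 70 x 42 x 10 mm with a cord loop, lying to the right of the printer. Origin: underside of the block, 20 mm from its middle towards the loop end. Stays where it is.

How it is judged:
On the way, in this order (a step that is already met when the one before it is completed fails the run):
1. the cover is pressed down and latched shut, the power still off (value of joint cover below 0.03 rad and value of joint rocker below 0.1 rad), for 0.2 s.
2. the power rocker is switched on with the cover shut (value of joint rocker above 0.28 rad and value of joint cover below 0.03 rad), for 0.1 s.
3. the feed key is pushed right in, power on and cover shut (all of step 2 and value of joint feed above 0.003 m), for 0.05 s.
At the end, for the whole second after the job is handed in: The cover is latched shut (joint below 0.03 rad with nothing pressing on it), the rocker is on (above 0.28 rad), the feed key is up again (below 1 mm); the printer stands still within 20 mm of where it stood, and candle, spool, marker and tags are within 20 mm of where they stood (all of step 2 and value of joint feed below 0.001 m and distance of each of printer, candle, spool, marker, tags from where it was at the start of the episode below 0.02 m and linear speed of printer below 0.02 m/s); the robot touches nothing.
It fails at once if power switched on while the cover is not shut (value of joint rocker above 0.2 rad and value of joint cover above 0.06 rad).
It fails at once if feed key pushed in while the power is off (value of joint feed above 0.002 m and value of joint rocker below 0.18 rad).
It fails at once if the cover lifted wider open (value of joint cover above 0.65 rad).
It fails at once if the printer lifted, tipped or shoved more than 20 mm (height (world z) of printer above 0.01 m or angle between printer's own z axis and vertical above 0.1 rad or distance of printer from where it was at the start of the episode above 0.02 m).
It fails at once if a bystander lifted, carried or pushed away (distance of any of candle, spool, marker, tags from where it was at the start of the episode above 0.02 m).
It also fails if it takes over 37 s, if anything falls off the work surface, if the arm or the gripper's body presses on something with over 40 N, if the wrist force passes 120 N, or if a joint passes its speed limit or range.

## Robot

A 6-joint arm with a two-finger parallel gripper is mounted at the origin on a cart in front of the work surface, level with it; the furniture and walls round the work are solid. World frame = base frame: x ahead of the robot, y to its left, z up, the work surface at z = 0. Lengths are in m, angles in rad, forces in N, time in s.
With the tool pointing down it reaches from about 0.35 to 0.975 m from the base axis. Payload 4.9 kg.
Tool frame: the origin (TCP) lies at the very end of the fingers, on their centre line; the grasp point (between the pads) lies 19 mm behind it; z points along the fingers, y is the direction in which the jaws open and shut (so a half turn about z gives the same grasp; the last joint's range is limited). The gripper opens to 85 mm and grips with 20 to 120 N. Pads are 22 mm wide; open, the fingers measure 114 mm over their backs; the gripper's body (76 mm by 85 mm) begins 54 mm behind the grasp point. The pads swing forward as they close: fully open they stand 13 mm farther back than shut.
Start: joints at [1.109, 0.053, 1.613, -0, 1.476, -0.119], TCP at [0.21, 0.589, 0.205] pointing down, gripper open.
Joint ranges: [-3.01, 3.01], [-1.01, 2.22], [0.06, 2.58], [-1.02, 4.17], [0.09, 2.62], [-3.14, 3.14]. Speed limits (rad/s): [2.57, 2.57, 3.14, 3.14, 3.14, 3.14].

## Interface

Orientations are given as a rotation vector (axis times angle).
In Python, from station import ctrl gives the robot as it stands.
- The arm moves only by the tool apply_moves, never from a script. Its argument "deltas" is a list of rows, each a list of 5 numbers: the shift along the tool's x, y, z in m, then the turn about the tool's z in rad, then the gripper's target within -1 to 1 (fully open at 1, half-way at 0, shut at -1). A call has exactly 8 rows; each row shifts and turns the pose as measured when the row begins, along the tool's axes as they then stand; what a row does not reach is not made up. A row lasts 1/8 s, in which the tool goes at most 62.5 mm and 10.7 degrees, less where a joint would pass 70% of its speed; a pose out of reach is approached as far as the arm can. A call with a gripper value outside its range is refused whole. The fingers move at their own pace and stop on an object; "grip_force" is the grip in N (left out, the last holds). Time passes only in rows, so rows that do not move let the fingers close, or fill a call up. It gives the time, the measured TCP pose, the force and the opening at its end, in the units of the state.
- ctrl.get_obs(): the state, without advancing time (a new reading comes with each control period).
- ctrl.get_image(name): name is "side" or "top"; returns a dict with "img" (480x640x3 uint8, red, green, blue), "range_z" (480x640 float32, m along the optical axis (not along the pixel's ray), 0 where there is no reading), "mtx" (3x3 intrinsics, pixels), "eye" and "attitude" of the camera in the world. Camera axes: x right, y down, z forward; pixel columns grow to the right and rows downward; lengths in m; the calibration is good to about 2 mm. A picture is of the moment at which its call begins.
- ctrl.finish_job(): hands the job in, once; it reports no verdict.
Trained networks look in a picture, given as the dict that the camera call returned (one of the last four; its "shot" number tells which), for a name from the list of things; names that differ only in an ending like _2 or _b are one class to them, and where a whole thing is asked for, a point or a joint stands for the part that bears it (a point fixed in the world has none). Each returns a list of dicts, best first, with "confidence" (0 to 1); they miss things now and then, are a little off and sometimes report something else, mostly with a low value. They report only what shows in the picture. A call takes as long as a camera call.
- ctrl.search_frame(picture, target): "extent" ([left, top, width, height] in pixels, round what is visible of it).
- ctrl.spot_point(picture, target): "uv" ([column, row] in pixels: a listed point, or the origin of a listed thing).
The state is a dict: "t": time; "q": joint angles; "dq": joint speeds; "effort": joint torques, N m; "tool_pos": TCP position; "tool_rot": TCP orientation; "contact_force": force on the tool from outside, world axes, zero at the start; "wrist_torque": the same for the moment, N m; "opening": finger opening in m.
Only numpy, scipy, OpenCV 4.12 (cv2) and the standard library are available. Lean on these libraries where they do the work, as an engineer would, in place of code of your own. Each camera call takes 0.05 s, during which the arm holds its last target.

## Working session

There is one attempt and no reset: what is moved stays moved. The work goes in short steps, Python scripts to look and compute and a tool call to move; the robot and the scene stay as the last step left them, time stands still between calls to the robot, and variables do not carry over. Pictures are saved under pics/ and viewed, and the job is handed in when it is done.

Besides the shell and the picture viewer there is one more tool, called after "Call:" by a JSON object that holds its "name" and its "arguments". apply_moves: Moves the arm, as the interface text tells. Its arguments: {"type":"object","properties":{"deltas":{"type":"array"},"grip_force":{"type":"number"}},"required":["deltas"]}

```bash
mkdir -p pics; ls; cat > h.py <<'E'
import numpy as np, cv2
from scipy.spatial.transform import Rotation as R
from station import ctrl
def rot(a):
    a=np.array(a,float)
    return a if a.shape==(3,3) else (R.from_rotvec(a).as_matrix() if a.size==3 else R.from_quat(a).as_matrix())
def w(p,uv,win=2,z=None):
    u,v=uv; K=np.array(p["mtx"]); 
    ui,vi=int(round(u)),int(round(v))
    if z is None:
        a=p["range_z"][max(0,vi-win):vi+win+1,max(0,ui-win):ui+win+1]; a=a[a>0]; z=np.median(a) if a.size else np.nan
    c=np.linalg.inv(K)@np.array([u,v,1])*z
    return np.array(p["eye"])+rot(p["attitude"])@c
def px(p,X):
    c=rot(p["attitude"]).T@(np.array(X)-np.array(p["eye"])); q=np.array(p["mtx"])@c; return q[:2]/q[2]
def save(p,n): cv2.imwrite(f"pics/{n}.png",p["img"][:,:,::-1])
E
python3 - <<'E'
from h import *
np.set_printoptions(precision=4,suppress=True)
o=ctrl.get_obs(); print(o)
for c in("top","side"):
    p=ctrl.get_image(c); save(p,c+"0"); print(c,p["eye"],p["attitude"],p["mtx"])
    for t in["printer","cover_press","rocker_on_end","feed_top","candle","spool","marker","tags"]:
        for r in ctrl.spot_point(p,t)[:2]: print(t,r["uv"],round(r["confidence"],2),w(p,r["uv"]))
E
```

```text
pics
{'t': 0.0, 'q': array([ 1.109 ,  0.0534,  1.6143,  0.    ,  1.476 , -0.119 ]), 'dq': array([ 0.0009,  0.0006, -0.0004, -0.0022,  0.0012, -0.0017]), 'effort': array([  0.0006, -39.3697, -37.0172,  -0.0002,   0.0071,   0.    ]), 'tool_pos': array([0.2098, 0.588 , 0.2037]), 'tool_rot': array([-0.5356, -3.095 ,  0.0031]), 'contact_force': array([-0.4427, -0.4402, -0.3934]), 'wrist_torque': array([ 0.0035, -0.0604, -0.0373]), 'opening': 0.08528312539380394}
top [0.5199 0.0408 0.9359] [-2.195  2.168 -0.084] [[450.4447   0.     319.5218]
 [  0.     450.4447 238.1808]
 [  0.       0.       1.    ]]
printer [232.0, 269.6] 0.53 [0.525  0.2179 0.0227]
cover_press [296.4, 237.8] 0.58 [0.5799 0.0812 0.1662]
rocker_on_end [290.9, 290.1] 0.73 [0.4877 0.0941 0.0863]
feed_top [329.7, 274.8] 0.56 [0.5172 0.0217 0.0867]
candle [373.5, 227.9] 0.97 [ 0.6044 -0.0576  0.1097]
spool [228.6, 267.9] 0.93 [0.5286 0.2295 0.0001]
marker [257.2, 246.5] 0.58 [0.5728 0.169  0.0161]
tags [350.1, 190.5] 0.84 [ 0.6921 -0.0206  0.0099]
side [ 0.5201 -0.8066  0.6141] [-2.1185  0.0896 -0.0518] [[612.3626   0.     317.6741]
 [  0.     612.3626 246.2132]
 [  0.       0.       1.    ]]
printer [301.4, 283.7] 0.92 [ 0.5628 -0.0099  0.0563]
cover_press [315.0, 200.2] 0.74 [0.5912 0.0716 0.1619]
rocker_on_end [252.2, 237.2] 0.63 [0.4861 0.0923 0.0855]
feed_top [266.6, 260.4] 0.67 [0.5093 0.0194 0.0844]
candle [332.4, 334.6] 0.63 [ 0.602  -0.1094  0.0321]
spool [306.7, 289.8] 0.5 [ 0.571  -0.0115  0.0451]
spool [276.6, 239.5] 0.44 [0.5271 0.0844 0.0837]
tags [381.3, 313.1] 0.97 [ 0.689  -0.0359  0.0096]
tags [332.9, 336.8] 0.26 [ 0.6028 -0.1095  0.0279]
```

View pics/top0.png

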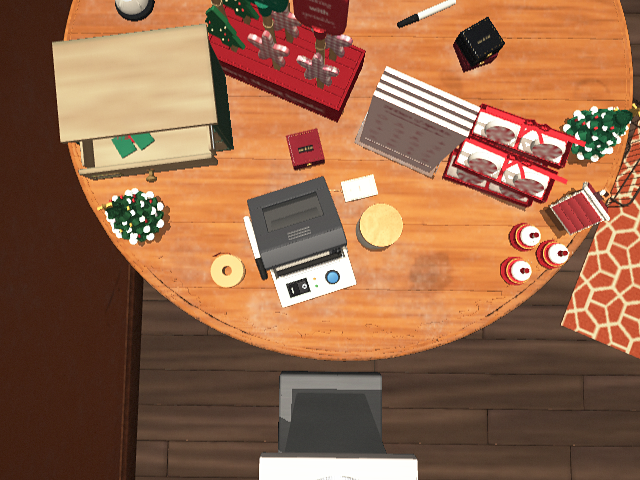

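View pics/side0.png

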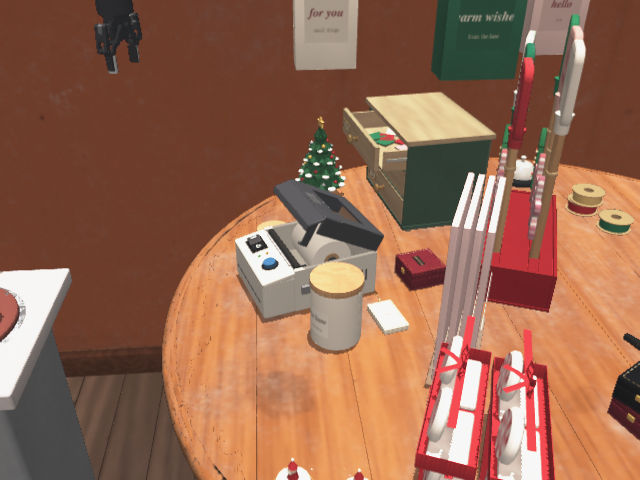

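```bash
python3 - <<'E'
import cv2
a=cv2.imread("pics/top0.png")[165:315,205:405]; cv2.imwrite("pics/topz.png",cv2.resize(a,None,fx=4,fy=4,interpolation=cv2.INTER_CUBIC))
a=cv2.imread("pics/side0.png")[170:320,220:400]; cv2.imwrite("pics/sidez.png",cv2.resize(a,None,fx=4,fy=4,interpolation=cv2.INTER_CUBIC))
E
```

```text
(no output)
```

View pics/topz.png

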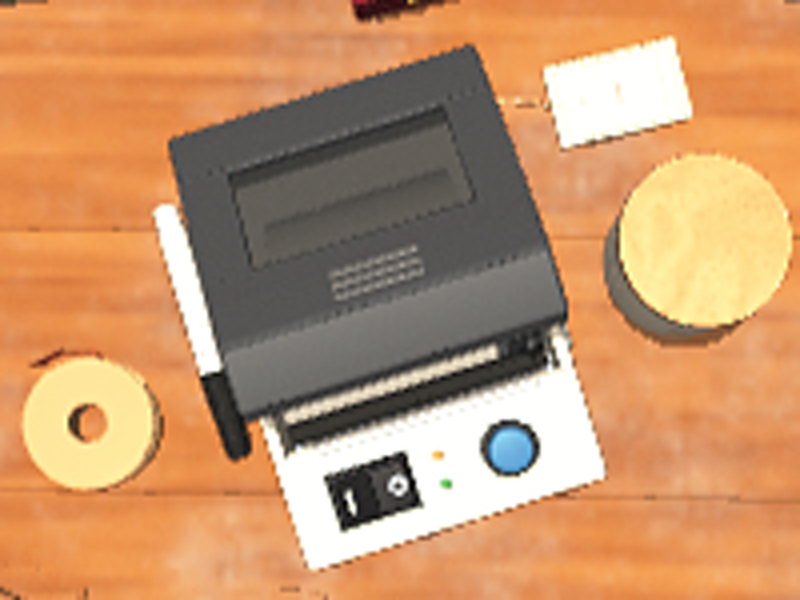

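View pics/sidez.png

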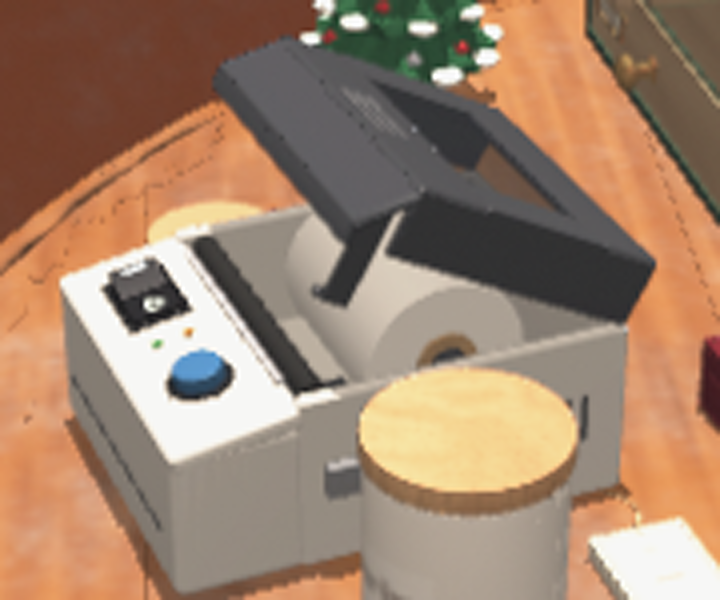

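```bash
cat > fit.py <<'E'
from h import *
from scipy.optimize import least_squares
np.set_printoptions(precision=4,suppress=True)
T=ctrl.get_image("top");S=ctrl.get_image("side")
O=[(T,(332.75,277),(-.0736,-.034,.087)),(T,(298.75,287.75),(-.0723,.034,.080)),(T,(283,307.5),(-.1,.075,.073)),(T,(356.5,284.5),(-.1,-.075,.073)),
(S,(270,262),(-.0736,-.034,.087)),(S,(263.75,285.75),(-.1,-.075,.073)),(S,(235.5,240.5),(-.1,.075,.073))]
def X(p,l):
    c,s=np.cos(p[2]),np.sin(p[2]); return np.array([p[0]+c*l[0]-s*l[1],p[1]+s*l[0]+c*l[1],l[2]])
def res(p,O): return np.concatenate([px(c,X(p,l))-u for c,u,l in O])
for OO in(O,O[:4],O[4:]):
    s=least_squares(res,[.57,.06,.3],args=(OO,)); print(s.x,s.fun)
p=least_squares(res,[.57,.06,.3],args=(O,)).x
for n,l in dict(rock=(-.0735,.049,.088),feed=(-.0736,-.034,.087),press=(-.009,0,.12),hinge=(.09,0,.09)).items(): print(n,X(p,l))
for uv in((332.75,277),(298.75,287.75)): print(w(T,uv))
# cover front angle from press ribs
for uv in((299,231.5),): P=w(T,uv,1); c,s_=np.cos(p[2]),np.sin(p[2]); d=P[:2]-p[:2]; print(P,c*d[0]+s_*d[1],-s_*d[0]+c*d[1])
# cover profile along mid plane
for x in np.arange(-.06,.1,.01):
    z=.15
    for _ in range(8): q=px(T,X(p,(x,0,z))); z=w(T,q,1)[2]
    print(round(x,3),round(z,4))
E
python3 fit.py
```

```text
[0.5731 0.0701 0.3218] [ 0.7122 -0.4994  0.1426 -0.9397 -0.1369 -0.221   1.4512 -1.3879 -0.4302
 -1.5013 -1.1472 -0.5763 -1.1934 -1.3765]
[0.5718 0.0707 0.3172] [ 0.2227  0.3329 -0.395  -0.2704 -0.767   0.3727  0.9425 -0.4535]
[0.5747 0.0665 0.3192] [ 0.5195 -0.37   -0.2653  0.662  -0.2658 -0.4445]
rock [0.4879 0.0934 0.088 ]
feed [0.5141 0.0146 0.087 ]
press [0.5646 0.0673 0.12  ]
hinge [0.6585 0.0986 0.09  ]
[0.5131 0.0159 0.0858]
[0.4921 0.0796 0.0829]
[0.5912 0.0771 0.1624] 0.019310284262797 0.0009245953746931717
-0.06 0.08
-0.05 0.0812
-0.04 0.0822
-0.03 0.0818
-0.02 0.1611
-0.01 0.1631
0.0 0.1654
0.01 0.1673
0.02 0.1617
0.03 0.156
0.04 0.1504
0.05 0.1425
0.06 0.1392
0.07 0.1333
0.08 0.1269
0.09 0.1236
```

Call:
{"name": "apply_moves", "arguments": {"deltas": [[0,0,-0.01,-0.166,-1],[0,0,-0.01,-0.166,-1],[0,0,-0.005,-0.166,-1],[0,0,0,-0.166,-1],[-0.003,-0.05,0,0,-1],[-0.003,-0.05,0,0,-1],[-0.003,-0.05,0,0,-1],[-0.003,-0.05,0,0,-1]]}}

```text
t: 2.0
tool_pos: [0.2898, 0.4018, 0.2304]
tool_rot: [-0.546, 3.093, -0.0]
contact_force: [0.9, 0.1, -0.0]
opening: -0.0002
```

Call:
{"name": "apply_moves", "arguments": {"deltas": [[-0.005,-0.055,0,0.028,-1],[-0.005,-0.055,0,0,-1],[-0.005,-0.055,0,0,-1],[-0.005,-0.055,0,0,-1],[-0.005,-0.055,0,0,-1],[-0.02,-0.04,0,0,-1],[-0.03,-0.02,0,0,-1],[-0.03,-0.02,0,0,-1]]}}

```text
t: 3.0
tool_pos: [0.5082, 0.086, 0.234]
tool_rot: [-0.495, 3.092, 0.0]
contact_force: [1.6, -0.6, 0.6]
opening: -0.0001
```

Call:
{"name": "apply_moves", "arguments": {"deltas": [[-0.024,-0.012,0,0,-1],[-0.024,-0.012,0,0,-1],[-0.022,-0.012,0,0,-1],[0,0,0.015,0,-1],[0,0,0.015,0,-1],[0,0,0.01,0,-1],[0,0,0,0,-1],[0,0,0,0,-1]]}}

```text
t: 4.0
tool_pos: [0.5872, 0.0724, 0.1904]
tool_rot: [-0.493, 3.096, 0.002]
contact_force: [-0.0, 0.8, 0.3]
opening: 0.0001
```

```bash
cat > o.py <<'E'
from h import *
import sys
np.set_printoptions(precision=4,suppress=True)
o=ctrl.get_obs(); P=o["tool_pos"]; print(o["t"],P,o["tool_rot"],o["contact_force"])
c,s=np.cos(.32),np.sin(.32);d=P[:2]-[.573,.0695]; print("local",c*d[0]+s*d[1],-s*d[0]+c*d[1],P[2])
if len(sys.argv)>1:
    S=ctrl.get_image("side");T=ctrl.get_image("top")
    a=cv2.resize(S["img"][130:320,220:400],None,fx=2.2,fy=2.2); b=cv2.resize(T["img"][165:315,235:375],None,fx=2.6,fy=2.6)
    H=max(a.shape[0],b.shape[0]); I=np.zeros((H,a.shape[1]+b.shape[1],3),np.uint8); I[:a.shape[0],:a.shape[1]]=a; I[:b.shape[0],a.shape[1]:]=b
    cv2.imwrite(f"pics/{sys.argv[1]}.png",I[:,:,::-1]); print(I.shape)
E
python3 o.py a1
```

```text
4.0 [0.5872 0.0724 0.1904] [-0.4927  3.096   0.0017] [-0.037   0.7538  0.2851]
local 0.014433546501948108 -0.0017254909211837617 0.19041276720932782
(418, 760, 3)
```

View pics/a1.png

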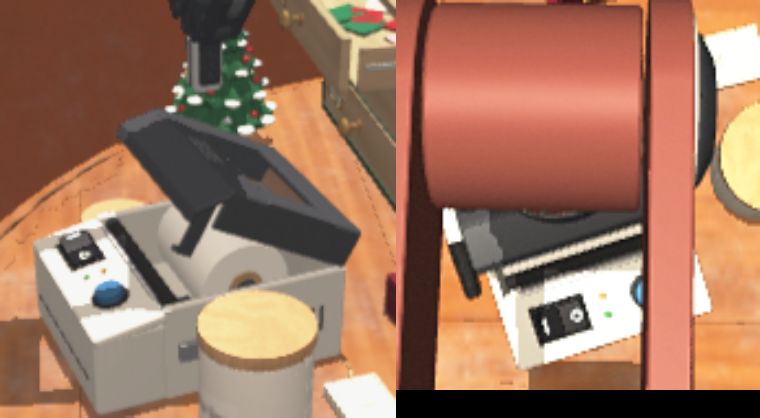

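Call:
{"name": "apply_moves", "arguments": {"deltas": [[0,0,0.012,0,-1],[0,0,0.008,0,-1],[0.005,0,0.006,0,-1],[0.005,0,0.006,0,-1],[0.005,0,0.006,0,-1],[0.004,0,0.006,0,-1],[0.003,0,0.006,0,-1],[0.002,0,0.006,0,-1]]}}

```text
t: 5.1
tool_pos: [0.5618, 0.0637, 0.1324]
tool_rot: [-0.494, 3.1, -0.0]
contact_force: [-11.8, -3.2, 9.9]
opening: 0.0003
```

```bash
python3 o.py a2
```

```text
5.1 [0.5618 0.0637 0.1324] [-0.4935  3.1002 -0.0005] [-11.8097  -3.171    9.9484]
local -0.012438061324430049 -0.0019547551360770436 0.132442128176677
(418, 760, 3)
```

View pics/a2.png

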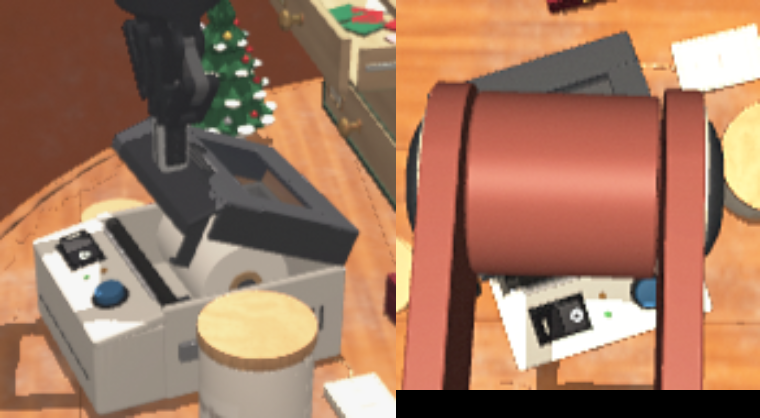

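Call:
{"name": "apply_moves", "arguments": {"deltas": [[0,0,-0.01,0,-1],[0,0,-0.02,0,-1],[0,0,-0.025,0,-1],[-0.01,0,-0.01,0,-1],[-0.02,0,0,0,-1],[0,0,0,0,-1],[0,0,0,0,-1],[0,0,0,0,-1]]}}

```text
t: 6.2
tool_pos: [0.5927, 0.0736, 0.2031]
tool_rot: [-0.493, 3.096, -0.001]
contact_force: [0.2, 0.1, -0.3]
opening: -0.0
```

```bash
cat >> o.py <<'E'
    from scipy.optimize import least_squares
    for x in np.arange(-.03,.06,.006):
        r=[]
        for y in(-.06,-.04,.04):
            z=.15
            for _ in range(8): q=px(S,[.573+c*x-s*y,.0695+s*x+c*y,z]); z=w(S,q,1)[2]
            r.append(round(z,4))
        print(round(x,3),r)
E
python3 o.py a3
```

```text
6.2 [0.5927 0.0736 0.2031] [-0.4928  3.0955 -0.0011] [ 0.2471  0.1447 -0.2752]
local 0.020034825942663023 -0.0023103174298865266 0.20305205786859787
(418, 760, 3)
-0.03 [np.float64(0.1466), np.float64(0.1484), np.float64(0.1465)]
-0.024 [np.float64(0.1518), np.float64(0.1513), np.float64(0.1525)]
-0.018 [np.float64(0.154), np.float64(0.1546), np.float64(0.1544)]
-0.012 [np.float64(0.1547), np.float64(0.1547), np.float64(0.156)]
-0.006 [np.float64(0.1573), np.float64(0.1559), np.float64(0.1565)]
-0.0 [np.float64(0.1588), np.float64(0.1592), np.float64(0.1608)]
0.006 [np.float64(0.1594), np.float64(0.1577), np.float64(0.1589)]
0.012 [np.float64(0.1556), np.float64(0.1565), np.float64(0.1555)]
0.018 [np.float64(0.1544), np.float64(0.152), np.float64(0.1532)]
0.024 [np.float64(0.1507), np.float64(0.1499), np.float64(0.1523)]
0.03 [np.float64(0.1497), np.float64(0.1489), np.float64(0.1499)]
0.036 [np.float64(0.1451), np.float64(0.1446), np.float64(0.1436)]
0.042 [np.float64(0.143), np.float64(0.1392), np.float64(0.1389)]
0.048 [np.float64(0.1394), np.float64(0.1376), np.float64(0.1394)]
0.054 [np.float64(0.1383), np.float64(0.138), np.float64(0.1376)]
```

View pics/a3.png

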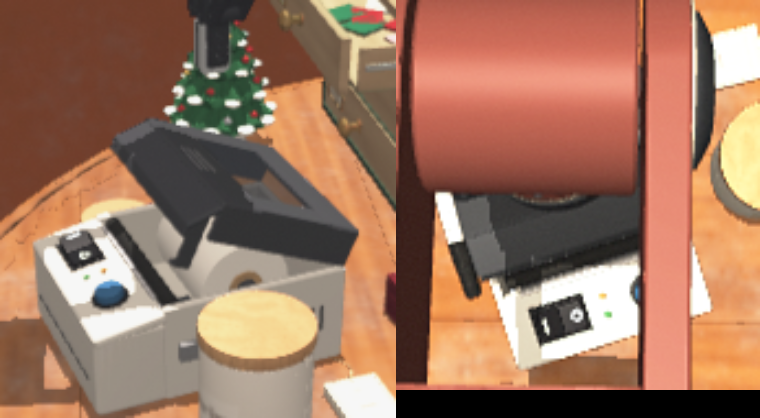

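Call:
{"name": "apply_moves", "arguments": {"deltas": [[-0.003,0.002,0.02,0,-1],[0,0,0.018,0,-1],[0,0,0.006,0,-1],[0,0,0.006,0,-1],[0.002,0,0.006,0,-1],[0.002,0,0.006,0,-1],[0,0,0,0,-1],[0,0,0,0,-1]]}}

```text
t: 7.3
tool_pos: [0.5902, 0.0751, 0.1353]
tool_rot: [-0.493, 3.098, -0.001]
contact_force: [0.3, -0.3, -0.6]
opening: 0.0001
```

```bash
python3 o.py a4 | head -3
```

```text
7.3 [0.5902 0.0751 0.1353] [-0.4926  3.0978 -0.0007] [ 0.2888 -0.2773 -0.57  ]
local 0.01810559527348714 -8.065072009365553e-05 0.13534898974978615
(418, 760, 3)
```

View pics/a4.png

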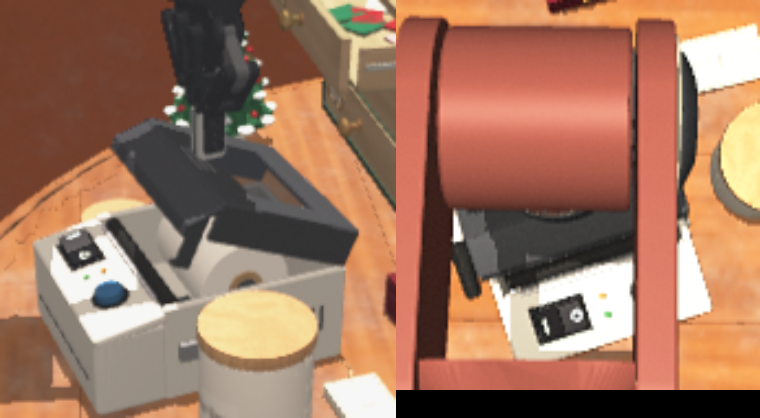

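```bash
cat > z.py <<'E'
from h import *
import sys
np.set_printoptions(precision=4,suppress=True)
S=ctrl.get_image("side"); a=S["img"][170:300,225:385].copy()
o=ctrl.get_obs();q=px(S,o["tool_pos"]); print("tcp px",q, w(S,q,1))
a=cv2.resize(a,None,fx=5,fy=5,interpolation=cv2.INTER_CUBIC); cv2.circle(a,tuple(int(v) for v in (q-[225,170])*5),4,(255,0,0),-1)
a=a[:600,:800]
cv2.imwrite(f"pics/{sys.argv[1]}.png",a[:,:,::-1])
c,s=np.cos(.32),np.sin(.32)
for y in(-.06,-.03,-.015,.03,.06):
  r=[]
  for x in np.arange(-.03,.06,.006):
    z=.14
    for _ in range(8): z=w(S,px(S,[.573+c*x-s*y,.0695+s*x+c*y,z]),1)[2]
    r.append(int(z*1e3))
  print(y,r)
E
python3 z.py b1
```

```text
tcp px [314.2318 213.6997] [0.5865 0.029  0.1604]
-0.06 [147, 152, 153, 137, 80, 160, 158, 153, 153, 150, 148, 143, 143, 140, 137]
-0.03 [145, 151, 152, 155, 155, 159, 157, 156, 152, 150, 144, 144, 141, 138, 136]
-0.015 [145, 150, 153, 155, 157, 159, 158, 157, 151, 151, 147, 143, 140, 137, 136]
0.03 [146, 151, 152, 155, 156, 159, 158, 156, 271, 306, 337, 350, 342, 138, 137]
0.06 [148, 150, 153, 155, 156, 159, 158, 153, 154, 150, 386, 403, 417, 433, 438]
```

View pics/b1.png

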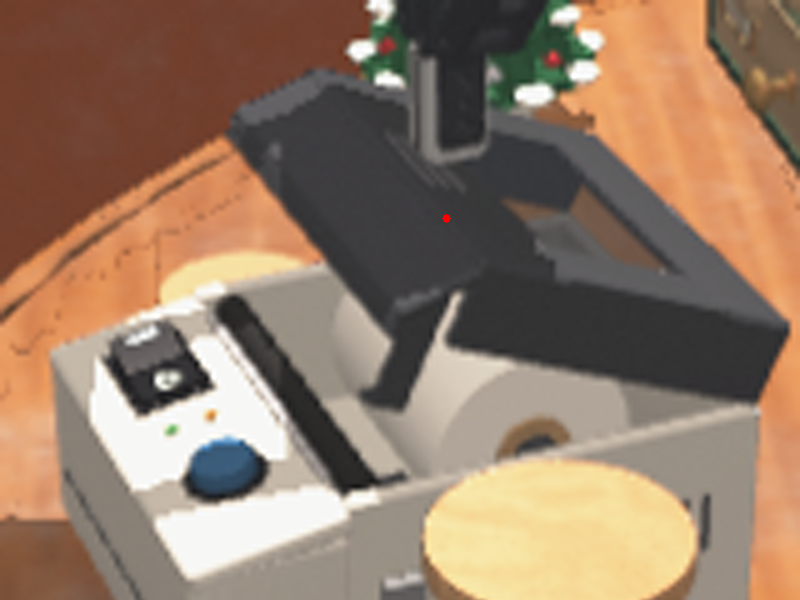

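```bash
python3 - <<'E'
from h import *
S=ctrl.get_image("side")
for P in([.5872,.0724,.1904],[.5927,.0736,.2031],[.5618,.0637,.1324],[.5902,.0751,.1353],[.5902,.0751,.155],[.5902,.0751,.16]):
    q=px(S,P); print(P,q,(q-[220,130])*2.2)
# depth at finger's bottom
for v in range(186,206,2): print(v,S["range_z"][v,314],w(S,(314,v),0))
o=ctrl.get_obs(); print(o["t"],o["tool_pos"],o["effort"],o["contact_force"])
E
```

```text
[0.5872, 0.0724, 0.1904] [312.42262223 184.05828155] [203.3297689  118.92821941]
[0.5927, 0.0736, 0.2031] [315.80604856 176.32348691] [210.77330682 101.91167121]
[0.5618, 0.0637, 0.1324] [297.35963121 219.31729979] [170.19118867 196.49805954]
[0.5902, 0.0751, 0.1353] [314.23168711 213.71517985] [207.30971163 184.17339567]
[0.5902, 0.0751, 0.155] [314.20945296 203.02714539] [207.26079651 160.65971987]
[0.5902, 0.0751, 0.16] [314.20373639 200.27916898] [207.24822006 154.61417175]
186 0.96393985 [0.58891512 0.06240332 0.19174577]
188 0.9625757 [0.58868102 0.05953828 0.18966186]
190 0.96410155 [0.58865293 0.05927337 0.18630331]
192 0.9660583 [0.588655   0.05938952 0.18274389]
194 0.9678948 [0.58864799 0.05939141 0.17922759]
196 0.97291267 [0.58886546 0.062228   0.17426298]
198 0.9713801 [0.58861917 0.05920922 0.17224966]
200 0.97966504 [0.58906484 0.06492918 0.16575236]
202 0.9840277 [0.58923243 0.06713843 0.16101468]
204 0.9950681 [0.58986726 0.07525062 0.15315973]
7.5 [0.59018758 0.07514208 0.1353019 ] [-6.13325945e-03 -3.70028865e+01 -3.56294847e+01  4.96668690e-04
 -1.33303727e-02 -3.76235150e-06] [-0.44103942  0.10551284 -0.61314892]
```

Call:
{"name": "apply_moves", "arguments": {"deltas": [[0,0,0.005,0,-1],[0.003,0,0.005,0,-1],[0.004,0,0.005,0,-1],[0.003,0,0.005,0,-1],[0.003,0,0.005,0,-1],[0.002,0,0.005,0,-1],[0,0,0,0,-1],[0,0,0,0,-1]]}}

```text
t: 8.5
tool_pos: [0.5759, 0.0702, 0.1042]
tool_rot: [-0.492, 3.096, -0.001]
contact_force: [0.7, 0.5, 0.9]
opening: -0.0003
```

```bash
python3 o.py ; python3 z.py b2
```

```text
8.5 [0.5759 0.0702 0.1042] [-0.4923  3.0958 -0.0011] [0.6586 0.4672 0.8961]
local 0.0029253712336143422 -0.0002813066060506718 0.1042207509313832
tcp px [305.8833 231.9736] [0.5729 0.0239 0.1311]
-0.06 [119, 125, 128, 131, 130, 129, 129, 127, 127, 126, 125, 124, 124, 124, 123]
-0.03 [119, 123, 128, 130, 129, 129, 128, 128, 125, 125, 124, 124, 123, 123, 121]
-0.015 [119, 124, 129, 130, 130, 130, 127, 127, 126, 125, 124, 124, 122, 123, 121]
0.03 [120, 124, 128, 129, 128, 130, 322, 341, 367, 374, 125, 125, 123, 124, 122]
0.06 [120, 123, 129, 129, 130, 129, 129, 130, 424, 434, 443, 448, 449, 447, 443]
```

View pics/b2.png

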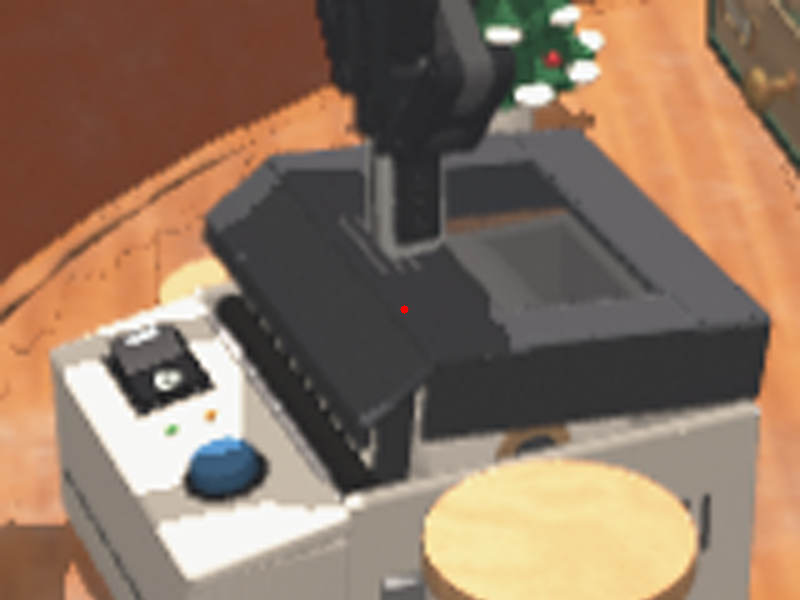

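Call:
{"name": "apply_moves", "arguments": {"deltas": [[0.001,0,0.005,0,-1],[0.001,0,0.005,0,-1],[0.001,0,0.005,0,-1],[0,0,0.005,0,-1],[0,0,0.005,0,-1],[0,0,0.004,0,-1],[0,0,0,0,-1],[0,0,0,0,-1]]}}

```text
t: 9.55
tool_pos: [0.5745, 0.0691, 0.0926]
tool_rot: [-0.495, 3.098, -0.003]
contact_force: [0.6, 0.1, 2.8]
opening: -0.0002
```

```bash
python3 o.py ; python3 z.py b3
```

```text
9.55 [0.5745 0.0691 0.0926] [-0.4952  3.0981 -0.0035] [0.6118 0.144  2.7861]
local 0.0012822391676422485 -0.0008368821422449298 0.09260022837979515
tcp px [305.1368 238.4434] [0.5719 0.0277 0.1171]
-0.06 [108, 113, 117, 117, 118, 117, 118, 118, 118, 117, 117, 118, 117, 117, 118]
-0.03 [108, 112, 118, 117, 116, 117, 117, 118, 117, 116, 116, 117, 117, 117, 118]
-0.015 [107, 114, 117, 118, 135, 139, 143, 118, 118, 118, 117, 117, 118, 117, 117]
0.03 [108, 114, 118, 117, 117, 300, 334, 361, 375, 389, 390, 390, 117, 117, 118]
0.06 [108, 115, 117, 117, 117, 117, 118, 421, 429, 433, 436, 435, 436, 340, 342]
```

View pics/b3.png

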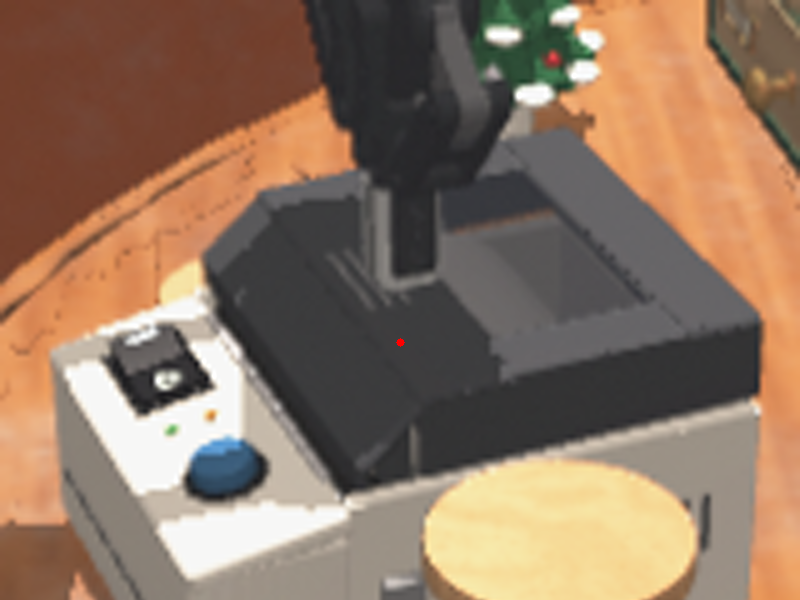

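Call:
{"name": "apply_moves", "arguments": {"deltas": [[0,0,0.005,0,-1],[0,0,0.005,0,-1],[0,0,0.005,0,-1],[0,0,-0.01,0,-1],[0,0,-0.02,0,-1],[0,0,-0.02,0,-1],[0,0,0,0,-1],[0,0,0,0,-1]]}}

```text
t: 10.6
tool_pos: [0.5744, 0.0691, 0.1426]
tool_rot: [0.496, -3.1, 0.003]
contact_force: [-0.3, -0.4, -1.0]
opening: 0.0
```

```bash
python3 o.py ; python3 z.py b4
```

```text
10.6 [0.5744 0.0691 0.1426] [ 0.4965 -3.0995  0.0034] [-0.297  -0.444  -0.9792]
local 0.001222044553214193 -0.0008026382114285347 0.14255054863580985
tcp px [304.9197 211.8481] [0.5773 0.1126 0.1193]
-0.06 [111, 115, 120, 119, 119, 119, 120, 120, 119, 119, 119, 119, 120, 119, 119]
-0.03 [110, 115, 120, 119, 118, 119, 119, 119, 119, 117, 118, 118, 117, 118, 119]
-0.015 [109, 115, 119, 120, 120, 120, 120, 119, 118, 119, 119, 119, 118, 118, 117]
0.03 [110, 115, 119, 119, 119, 120, 120, 118, 117, 117, 118, 119, 119, 119, 118]
0.06 [112, 115, 119, 119, 120, 120, 120, 120, 397, 419, 429, 436, 119, 119, 118]
```

View pics/b4.png

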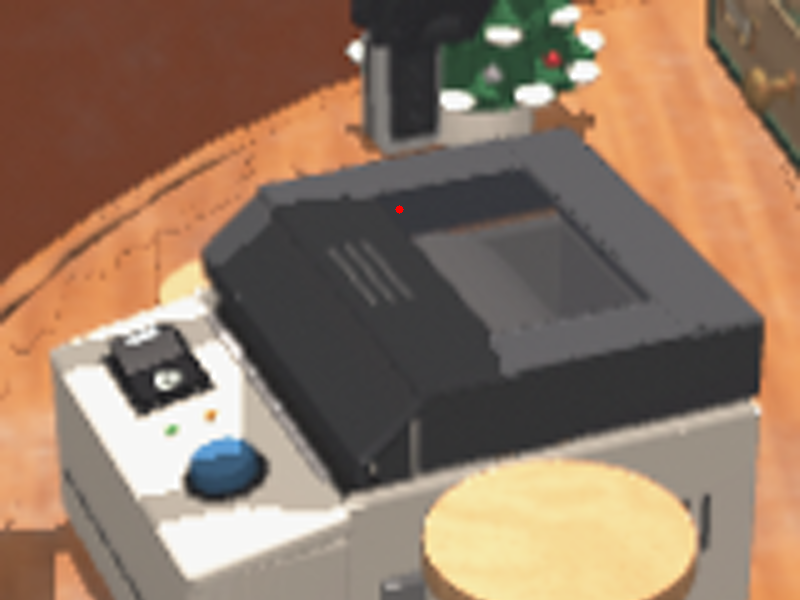

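Call:
{"name": "apply_moves", "arguments": {"deltas": [[0.025,0.018,0,0,-1],[0.025,0.018,0,0,-1],[0.024,0.017,0,0,-1],[0,0,0.015,0,-1],[0,0,0.015,0,-1],[0,0,0.015,0,-1],[0,0,0.012,0,-1],[0,0,0,0,-1]]}}

```text
t: 11.65
tool_pos: [0.4832, 0.0958, 0.076]
tool_rot: [0.492, -3.091, 0.002]
contact_force: [-0.7, -0.1, 0.0]
opening: -0.0002
```

```bash
python3 o.py a5|head -3 ; python3 z.py b5
```

```text
11.65 [0.4832 0.0958 0.076 ] [ 0.4922 -3.0908  0.002 ] [-0.7113 -0.0773  0.0482]
local -0.07696197677824881 0.05316565824014975 0.07602902458018646
(418, 760, 3)
tcp px [251.5738 239.8519] [0.4849 0.0872 0.0834]
-0.06 [111, 114, 120, 120, 119, 119, 120, 119, 119, 119, 119, 118, 119, 119, 118]
-0.03 [110, 114, 119, 119, 120, 120, 120, 119, 117, 118, 118, 117, 119, 117, 118]
-0.015 [110, 115, 119, 121, 118, 119, 118, 118, 119, 119, 117, 118, 118, 118, 118]
0.03 [110, 115, 120, 119, 120, 118, 119, 120, 118, 117, 118, 118, 117, 117, 119]
0.06 [109, 113, 121, 118, 120, 119, 119, 119, 118, 118, 119, 119, 118, 118, 118]
```

View pics/b5.png

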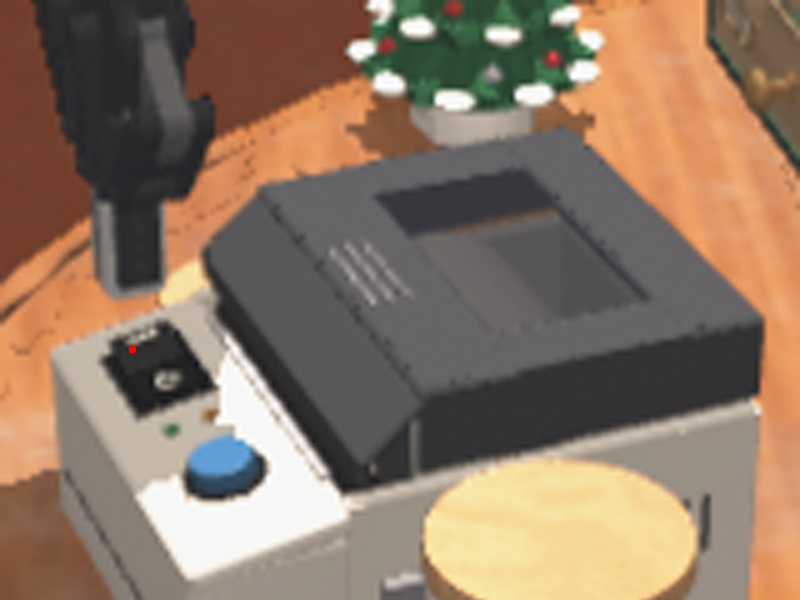

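Call:
{"name": "apply_moves", "arguments": {"deltas": [[-0.003,-0.001,0.004,0,-1],[0,0,0.004,0,-1],[0,0,0.004,0,-1],[0,0,0.004,0,-1],[0,0,0.004,0,-1],[0,0,0.003,0,-1],[0,0,0,0,-1],[0,0,0,0,-1]]}}

```text
t: 12.8
tool_pos: [0.4902, 0.0964, 0.0577]
tool_rot: [0.494, -3.099, 0.002]
contact_force: [-1.4, 0.4, 3.3]
opening: -0.0003
```

```bash
python3 o.py; python3 z.py b6|head -1
```

```text
12.8 [0.4902 0.0964 0.0577] [ 0.4942 -3.0994  0.0023] [-1.4325  0.3762  3.3305]
local -0.07010581349937936 0.05158246617734439 0.05770344690191589
tcp px [255.5173 249.7953] [0.4913 0.0654 0.0768]
```

View pics/b6.png

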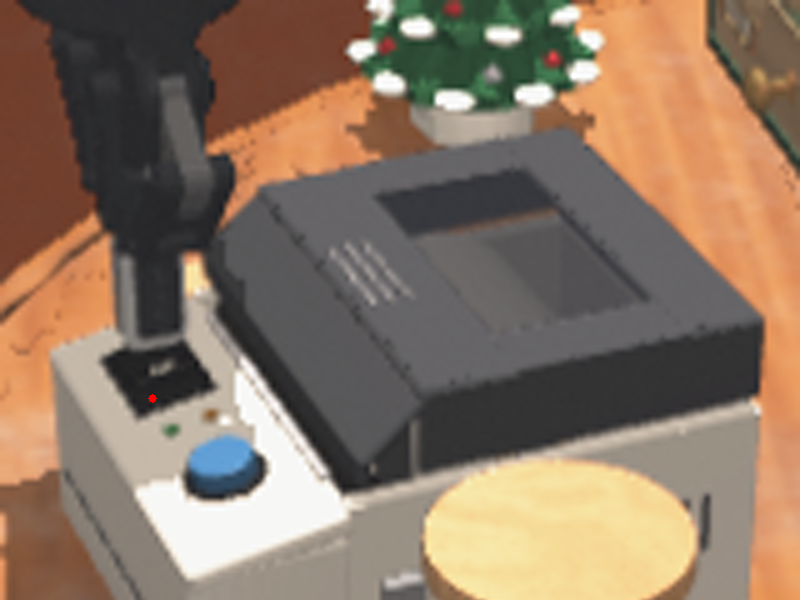

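Call:
{"name": "apply_moves", "arguments": {"deltas": [[0,0,0.003,0,-1],[0,0,0.003,0,-1],[0,0,0.003,0,-1],[0,0,0,0,-1],[0,0,-0.012,0,-1],[0,0,-0.015,0,-1],[0,0,-0.015,0,-1],[0,0,0,0,-1]]}}

```text
t: 13.85
tool_pos: [0.4916, 0.0965, 0.1026]
tool_rot: [0.495, -3.097, 0.004]
contact_force: [0.3, 0.8, 0.1]
opening: 0.0001
```

```bash
python3 o.py; python3 z.py b7|head -1
```

```text
13.85 [0.4916 0.0965 0.1026] [ 0.495  -3.0972  0.0035] [0.2919 0.7976 0.124 ]
local -0.06877944869429917 0.05121257204583284 0.10255189441568802
tcp px [254.602  227.6192] [ 0.4852  0.2759 -0.0002]
```

View pics/b7.png

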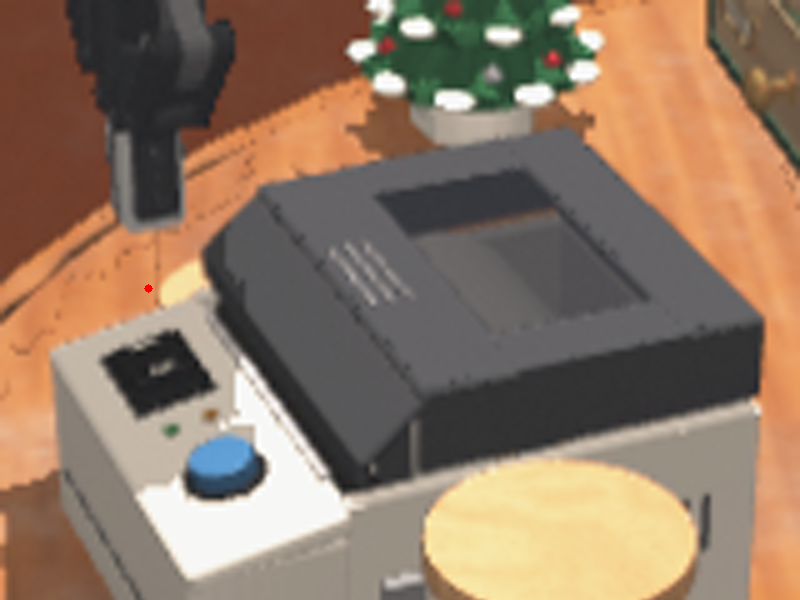

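Call:
{"name": "apply_moves", "arguments": {"deltas": [[0.003,-0.03,0,0,-1],[0.002,-0.03,0,0,-1],[0,-0.025,0,0,-1],[0,0,0.01,0,-1],[0,0,0.01,0,-1],[0,0,0.008,0,-1],[0,0,0,0,-1],[0,0,0,0,-1]]}}

```text
t: 14.9
tool_pos: [0.5092, 0.0148, 0.0676]
tool_rot: [0.499, -3.088, -0.002]
contact_force: [-0.2, -0.3, 0.4]
opening: -0.0
```

```bash
python3 o.py; python3 z.py b8|head -1
```

```text
14.9 [0.5092 0.0148 0.0676] [ 0.4992 -3.0877 -0.0016] [-0.2308 -0.2712  0.4117]
local -0.07779555621258569 -0.03185892355454001 0.067606394012437
tcp px [266.9462 270.7659] [0.5093 0.0015 0.0764]
```

View pics/b8.png

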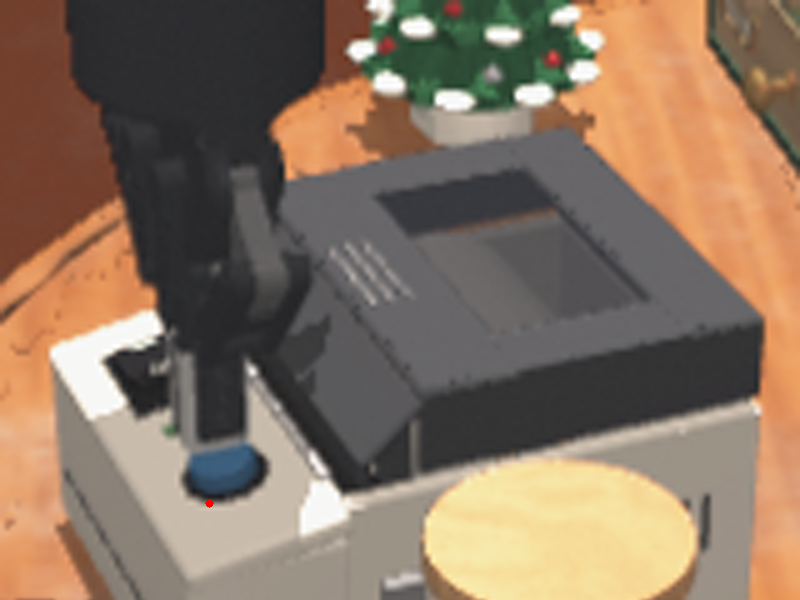

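Call:
{"name": "apply_moves", "arguments": {"deltas": [[-0.002,-0.003,0.002,0,-1],[0,0,0.003,0,-1],[0,0,0.003,0,-1],[0,0,0.003,0,-1],[0,0,0.003,0,-1],[0,0,0.003,0,-1],[0,0,0.003,0,-1],[0,0,0,0,-1]]}}

```text
t: 15.95
tool_pos: [0.5137, 0.0127, 0.0576]
tool_rot: [0.501, -3.086, -0.002]
contact_force: [-3.3, 0.3, 3.6]
opening: -0.0001
```

```bash
python3 o.py; python3 z.py b9|head -1
```

```text
15.95 [0.5137 0.0127 0.0576] [ 0.5007 -3.086  -0.0023] [-3.2894  0.2527  3.6325]
local -0.07419674742482466 -0.03528749354360389 0.0576450278315496
tcp px [270.1479 276.5332] [ 0.514  -0.0143  0.0759]
```

View pics/b9.png

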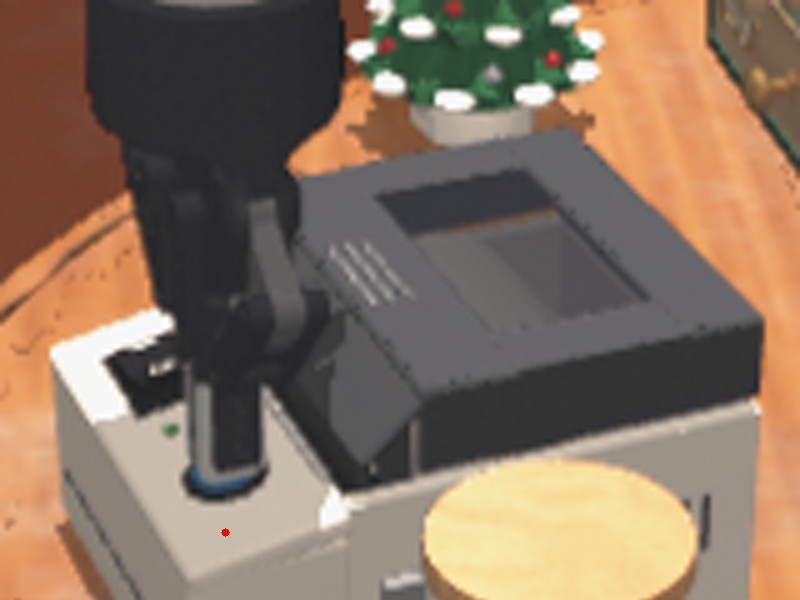

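Call:
{"name": "apply_moves", "arguments": {"deltas": [[0,0,0.003,0,-1],[0,0,0.003,0,-1],[0,0,0.004,0,-1],[0,0,0.004,0,-1],[0,0,0.005,0,-1],[0,0,0.005,0,-1],[0,0,0.005,0,-1],[0,0,0.005,0,-1]]}}

```text
t: 17.0
tool_pos: [0.5138, 0.0126, 0.0563]
tool_rot: [0.504, -3.068, -0.005]
contact_force: [-17.8, 1.6, 31.6]
opening: 0.0
```

```bash
python3 o.py; python3 z.py b10|head -1
```

```text
17.0 [0.5138 0.0126 0.0563] [ 0.5036 -3.0681 -0.0053] [-17.8151   1.5952  31.6422]
local -0.07411104645319509 -0.035410479597897046 0.05628994444633233
tcp px [270.1904 277.1937] [ 0.514  -0.016   0.0758]
```

View pics/b10.png

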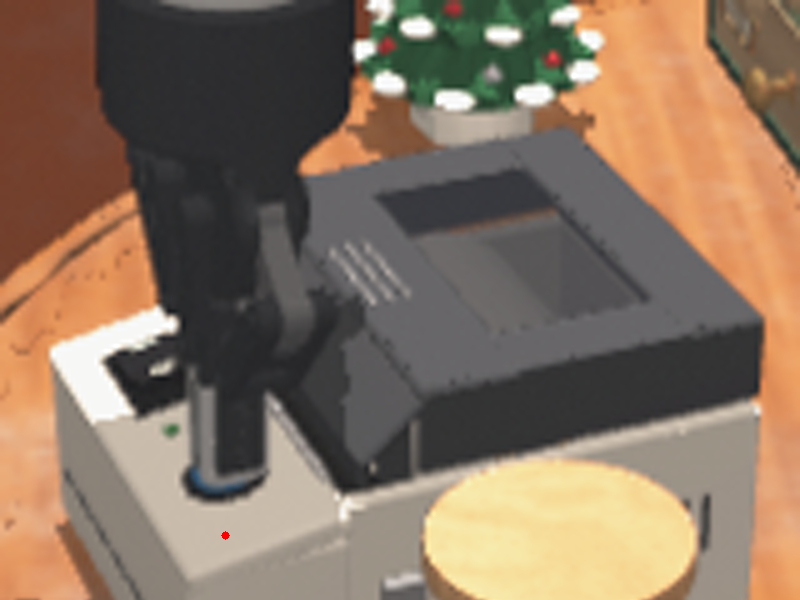

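Call:
{"name": "apply_moves", "arguments": {"deltas": [[0,0,-0.006,0,-1],[0,0,-0.01,0,-1],[0.006,0.001,0,0,-1],[0,0,0,0,-1],[0,0,0.004,0,-1],[0,0,0.003,0,-1],[0,0,0,0,-1],[0,0,0,0,-1]]}}

```text
t: 18.05
tool_pos: [0.5063, 0.0114, 0.0631]
tool_rot: [0.503, -3.066, -0.006]
contact_force: [-0.3, 0.1, 0.1]
opening: -0.0004
```

```bash
python3 o.py; python3 z.py b11|head -1
```

```text
18.05 [0.5063 0.0114 0.0631] [ 0.503  -3.0655 -0.0056] [-0.2975  0.0516  0.124 ]
local -0.08155979646011079 -0.034167494249003304 0.06310814346868632
tcp px [265.3513 274.3141] [ 0.5066 -0.0048  0.074 ]
```

View pics/b11.png

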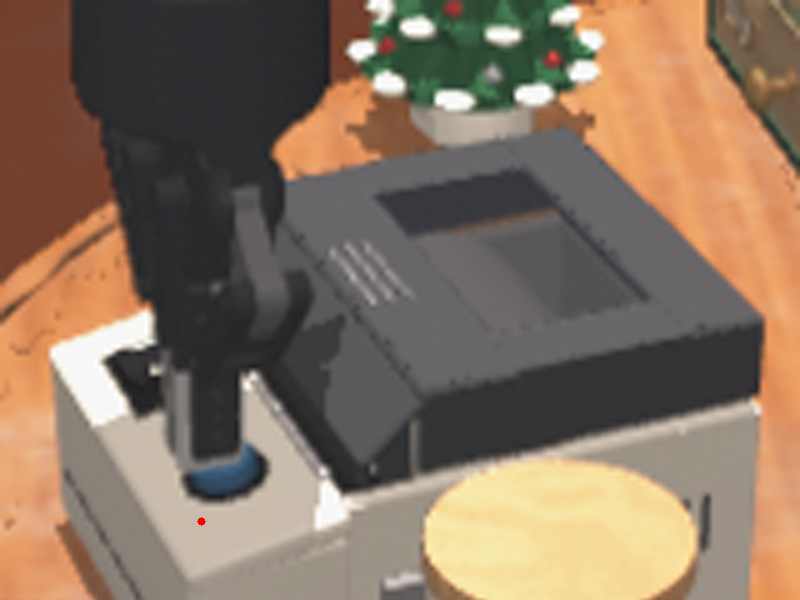

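Call:
{"name": "apply_moves", "arguments": {"deltas": [[-0.002,0,0.002,0,-1],[0,0,0.002,0,-1],[0,0,0.002,0,-1],[0,0,0.002,0,-1],[0,0,0.003,0,-1],[0,0,0.003,0,-1],[0,0,0.003,0,-1],[0,0,0.003,0,-1]]}}

```text
t: 19.1
tool_pos: [0.5095, 0.0122, 0.0562]
tool_rot: [0.504, -3.062, -0.006]
contact_force: [-9.7, 1.3, 18.5]
opening: 0.0003
```

```bash
python3 o.py; python3 z.py b12|head -1
```

```text
19.1 [0.5095 0.0122 0.0562] [ 0.5044 -3.062  -0.0063] [-9.7136  1.2974 18.4991]
local -0.07829320911325857 -0.03442761135286301 0.05624445290860898
tcp px [267.5204 277.4757] [ 0.5098 -0.0133  0.0736]
```

View pics/b12.png

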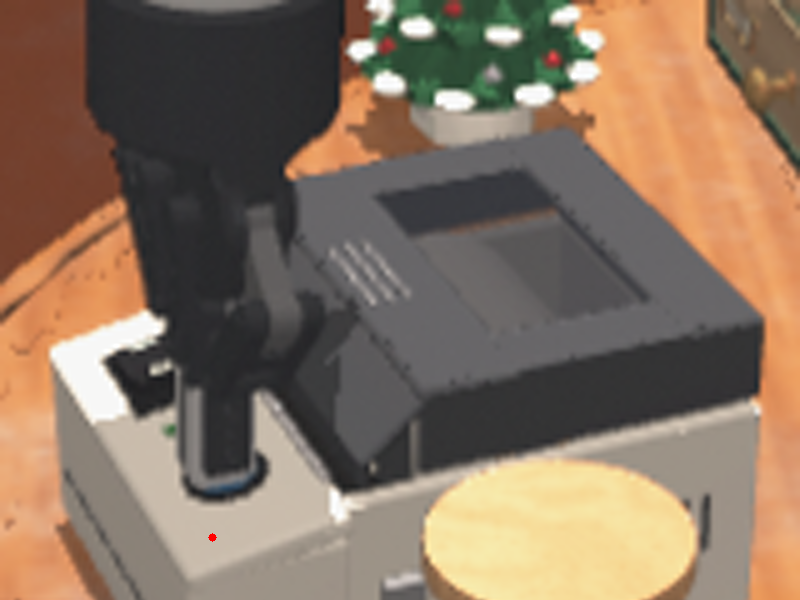

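Call:
{"name": "apply_moves", "arguments": {"deltas": [[0,0,-0.006,0,-1],[0,0,-0.015,0,-1],[0,0,-0.03,0,-1],[0,0,-0.04,0,-1],[0,0,-0.04,0,-1],[0.05,0,0,0,-1],[0.05,0,0,0,-1],[0,0,0,0,-1]]}}

```text
t: 20.15
tool_pos: [0.4182, -0.0209, 0.1978]
tool_rot: [0.506, -3.064, -0.002]
contact_force: [-0.2, -0.5, 0.1]
opening: 0.0002
```

```bash
python3 o.py; python3 z.py b13; python3 - <<'E'
from h import *
T=ctrl.get_image("top"); a=T["img"][165:315,205:405]; cv2.imwrite("pics/t13.png",cv2.resize(a,None,fx=4,fy=4,interpolation=cv2.INTER_CUBIC)[:,:,::-1])
for t in["candle","spool","marker","tags"]:
    for r in ctrl.spot_point(T,t)[:1]: print(t,r["uv"],round(r["confidence"],2),w(T,r["uv"]))
S=ctrl.get_image("side"); print("feed top",w(S,(269,260),1),w(S,(266.6,260.4),1))
E
```

```text
20.15 [ 0.4182 -0.0209  0.1978] [ 0.5057 -3.064  -0.0019] [-0.2227 -0.4586  0.0884]
local -0.1753335154259558 -0.03712344341461207 0.1978189049756792
tcp px [200.6738 211.7033] [ 0.3244  0.7195 -0.194 ]
-0.06 [109, 114, 120, 118, 119, 120, 119, 118, 119, 118, 119, 120, 119, 119, 119]
-0.03 [110, 113, 119, 119, 119, 119, 119, 118, 117, 118, 118, 118, 118, 118, 118]
-0.015 [109, 115, 119, 119, 120, 119, 119, 119, 118, 119, 117, 118, 117, 118, 118]
0.03 [108, 114, 120, 119, 119, 119, 119, 117, 118, 118, 118, 118, 117, 118, 117]
0.06 [110, 115, 120, 119, 117, 118, 118, 119, 119, 118, 118, 119, 118, 119, 118]
candle [372.7, 227.4] 0.76 [ 0.60532757 -0.05615923  0.10944878]
spool [374.2, 232.0] 0.34 [ 0.5968621  -0.05897081  0.1092743 ]
marker [255.1, 247.8] 0.56 [0.57014669 0.17337499 0.01488394]
tags [350.8, 191.8] 0.84 [ 0.68932616 -0.02204677  0.01036091]
feed top [0.51318794 0.01800513 0.08579639] [0.50934902 0.01799892 0.08524839]
```

View pics/b13.png

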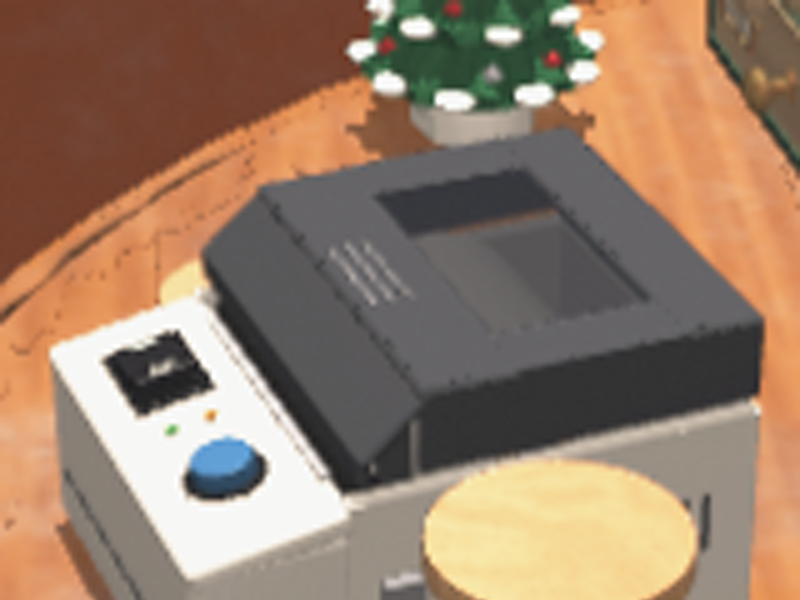

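View pics/t13.png

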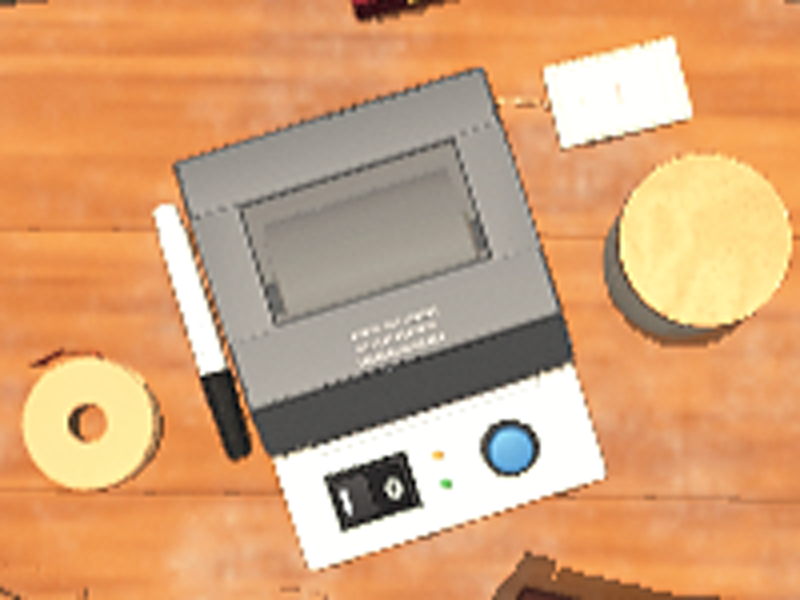

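Everything is in place: cover shut, rocker on, key up at 86 mm. The printer's corners (312,570) and (606,478) are where they were, and the bystanders haven't moved. Handing in.

```bash
python3 -c "
from station import ctrl
print(ctrl.finish_job())"
```

```text
the job is handed in; nothing more can be done
None
```

I carried out all three steps in order and handed the job in at about 20.5 s of the 37 s allowed. The hand-in reports no verdict, so the results below come from my own checks.

**What I did**
- **Cover:** the first press slipped onto the cover's front slope with about 15 N, so I lifted off and re-aimed. The second press followed the cover's arc and latched it.
- **Rocker:** I pressed its ON end home.
- **Feed key:** I pushed it in twice. The force rose steeply, to about 36 N and then 21 N in total, which I take as its end stop. The second push was insurance, made slightly further forward because the first showed a large sideways force. I can't read the key's travel directly.

**Last checks, with the robot clear of everything**
- **Cover:** its top is level at 117–120 mm and it stayed shut with nothing pressing on it.
- **Rocker:** its ON half lies flat in the pictures.
- **Feed key:** it is back up, with its top at about 86 mm.
- **Positions:** the printer's corners and the candle, spool, marker and tags are at the same pixels as at the start.

**Disagreements**
- **Fingertip height:** the side camera showed the closed fingertips about 25 mm above the reported TCP, and the contact heights agreed with the camera. I used that offset for every press.
- **Spool detection:** in the last top picture the network placed the spool on the candle, with a low confidence of 0.34. The picture itself shows the spool unmoved.

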